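Show the stall hand which pile to restock

TASK

Press the counter bell's plunger to call the stall hand and let it come back up, then point down at the tallest pile of square date boxes, from which boxes are to be taken, and after that at the shortest one, where they are to go: bring the fingertips 2 to 5 cm above the middle of the pile's top lid and stay there for two seconds each time. Do not point at the middle-height pile, do not touch or shift any box, and leave everything else on the counter where it is. Finish with the hand drawn back at least 20 cm from the shortest pile's lid.

Things in the scene. Friction and masses are not known exactly. Their poses are not given: they have to be found in the camera images.
- bell_plunger (a joint): push plunger of the counter bell: 0 up, 0.005 fully down (5 mm of travel, straight down); a spring brings it back; about 1 N starts it, about 5 N holds it fully down. The bell rings once the plunger is 3.5 mm down
- bell_top (a point): centre of the top face of the bell's plunger, a steel disc 22 mm across, 65 mm above the counter when up. The bell under it is a steel dome on a black round foot (82 mm across), screwed to the counter
- tall_lid (a point): centre of the upper face of the topmost lid of the pile of 3 date boxes (144 mm above the counter); a pale round paper label, 60 mm across, marks it; z up
- mid_lid (a point): centre of the upper face of the topmost lid of the pile of 2 date boxes (96 mm above the counter); a pale round paper label, 60 mm across, marks it; z up
- low_lid (a point): centre of the upper face of the topmost lid of the pile of 1 date box (48 mm above the counter); a pale round paper label, 60 mm across, marks it; z up
- tall_1: loose clear square box of dates, 120 x 120 x 48 mm, 0.3 to 0.6 kg; number 1 from the bottom in the pile of 3; origin at the centre of its underside, z up
- tall_2: loose clear square box of dates, 120 x 120 x 48 mm, 0.3 to 0.6 kg; number 2 from the bottom in the pile of 3; origin at the centre of its underside, z up
- tall_3: loose clear square box of dates, 120 x 120 x 48 mm, 0.3 to 0.6 kg; number 3 from the bottom in the pile of 3; origin at the centre of its underside, z up
- mid_1: loose clear square box of dates, 120 x 120 x 48 mm, 0.3 to 0.6 kg; number 1 from the bottom in the pile of 2; origin at the centre of its underside, z up
- mid_2: loose clear square box of dates, 120 x 120 x 48 mm, 0.3 to 0.6 kg; number 2 from the bottom in the pile of 2; origin at the centre of its underside, z up
- low_1: loose clear square box of dates, 120 x 120 x 48 mm, 0.3 to 0.6 kg; number 1 from the bottom in the pile of 1; origin at the centre of its underside, z up
- tub: round tub of dates with a clear lid and a pale round label, 104 across, 43 high mm; loose bystander, origin at the centre of its underside
- honey_jar: small amber honey jar with brass cap, 48 across, 80 high mm; loose bystander, origin at the centre of its underside
- spice_jar: small brown spice jar with black cap, 44 across, 85 high mm; loose bystander, origin at the centre of its underside
- scoop: aluminium scoop with a wooden handle lying on the counter, about 170 long, 28 high mm; loose bystander, origin on the counter where pan and handle meet
- marker: white marker pen with black cap lying on the counter, 130 long, 13 high mm; loose bystander, origin on its underside near the middle
- coffee_cup: white cup, 64 across, 55 high mm; loose bystander, origin at the centre of its underside
- tape_roll: brown roll of packing tape lying flat, 84 across, 24 high mm; loose bystander, origin at the centre of its underside
- price_stand: small clear stand with a blank paper card, 70 wide, 56 high mm; loose bystander, origin at the centre of its underside
There are look-alikes about, which are no part of the job. Leave any pink look-alike of the tall_2 alone.

How it is judged:
By the outcome, as a careful person would: the job done as asked, in the order asked, and still so for the second after the job is handed in, with the robot touching nothing.
It also fails if it takes over 54 s, if anything falls off the work surface, if the arm or the gripper's body presses on something with over 40 N, if the wrist force passes 120 N, or if a joint passes its speed limit or range.

ROBOT

A 6-joint arm with a two-finger parallel gripper is mounted at the origin on the work surface. World frame = base frame: x ahead of the robot, y to its left, z up, the work surface at z = 0. Lengths are in m, angles in rad, forces in N, time in s.
With the tool pointing down it reaches from about 0.425 to 0.95 m from the base axis. Payload 14.7 kg.
Tool frame: the origin (TCP) lies midway between the tips of the shut fingers; the grasp point (between the pads) lies 19 mm behind it (robot.hold_point_z is the distance from the TCP to the grasp point, in m); z points along the fingers, y is the line along which they close (so a half turn about z gives the same grasp; the last joint's range is limited). The gripper opens to 85 mm and grips with 20 to 120 N. Pads are 22 mm wide; open, the fingers measure 114 mm over their backs; the gripper's body (76 mm by 85 mm) begins 54 mm behind the grasp point. The pads swing forward as they close: fully open they stand 13 mm farther back than shut.
Start: joints at [1.143, 0.48, 1.596, -0, 1.065, -0.047], TCP at [0.242, 0.603, 0.231] pointing down, gripper open.
Joint ranges: [-2.75, 2.75], [-0.82, 2.05], [0.23, 2.67], [-1.56, 4.7], [0.09, 2.69], [-2.92, 2.92]. Speed limits (rad/s): [1.89, 1.89, 2.39, 3.01, 3.01, 3.01].

INTERFACE

Orientations are given as a rotation vector (axis times angle).
In Python, from rig import robot, cams, order gives the robot as it stands. The module is installed in compiled form; this text tells all that it offers.
- The arm moves only by the shell command python3 -m handwheel 'ROWS' [FORCE]. ROWS is JSON, a list of rows, each a list of 7 numbers: the turn, a rotation vector about the tool's x, y, z in rad, then the shift along the tool's x, y, z in m, then the finger opening in m, from 0 to 0.0854. In form: [[ax, ay, az, tx, ty, tz, grip], ...]. A call has 1 to 10 rows; each row is the pose to reach, as a shift and turn from the pose commanded when the call began, along the tool's axes at that moment; what a row does not reach only later rows make up. A row lasts 1/10 s, in which the tool goes at most 50 mm and 8.59 degrees, less where a joint would pass 70% of its speed; a pose out of reach is approached as far as the arm can. A call with a gripper value outside its range is refused whole. The fingers move at their own pace and stop on an object; FORCE is the grip in N (left out, the last holds). Time passes only in rows, so rows that repeat a pose let the fingers close. It gives the time, the measured TCP pose, the force, the opening and the grip force at its end, in the units of the state.
- robot.get_state(): the state, without advancing time (a new reading comes with each control period).
- cams.snapshot(name): name is "scene" or "top" or "wrist"; returns a dict with "img" (384x512x3 uint8, red, green, blue), "camera_matrix" (3x3 intrinsics, pixels), "world_to_cam" (4x4, takes a point from world to camera coordinates). Camera axes: x right, y up, looking along -z (the intrinsics and any distortion apply to the point x, -y, -z); pixel columns grow to the right and rows downward; lengths in m; the calibration is good to about 2 mm. The wrist camera is an equidistant fisheye: a pixel r from the principal point sees the ray r / f radians off the axis. A picture is of the moment at which its call begins. There is no depth.
- order.job_done(): hands the job in; it is judged then, once.
The state is a dict: "time": time; "joint_positions": joint angles; "qvel": joint speeds; "joint_efforts": joint torques, N m; "ee_pos": TCP position; "tool_rot": TCP orientation; "force": force on the tool from outside, world axes, zero at the start; "ft_torque": the same for the moment, N m; "width": finger opening in m; "gripper_force": force on a finger pad.
Only numpy, scipy, OpenCV 4.12 (cv2) and the standard library are available. Lean on these libraries where they do the work, as an engineer would, in place of code of your own. Each camera call takes 0.05 s, during which the arm holds its last target. There are 200 camera calls.

## Working session

There is one attempt and no reset: what is moved stays moved. The work goes in short steps, Python scripts to look and compute and a shell command to move; the robot and the scene stay as the last step left them, time stands still between calls to the robot, and variables do not carry over. Pictures are saved under pics/ and viewed, at most 10 in all, crops included, and the job is handed in when it is done.

```bash
mkdir -p pics
python3 - <<'E'
from rig import robot,cams
import cv2,numpy as np
for n in("scene","top"):
    s=cams.snapshot(n);cv2.imwrite(f"pics/{n}0.png",s["img"][:,:,::-1])
    np.savez(f"{n}0.npz",**s)
    print(n,s["camera_matrix"].round(1).tolist(),s["world_to_cam"].round(3).tolist())
st=robot.get_state();print(st["time"],st["ee_pos"],st["tool_rot"],st["width"])
E
```

```text
scene [[362.3, 0.0, 254.5], [0.0, 362.3, 195.5], [0.0, 0.0, 1.0]] [[-0.721, 0.693, 0.004, 0.41], [-0.509, -0.533, 0.676, 0.216], [0.471, 0.485, 0.737, -1.394], [0.0, 0.0, 0.0, 1.0]]
top [[472.8, 0.0, 249.3], [0.0, 472.8, 190.7], [0.0, 0.0, 1.0]] [[0.012, -1.0, 0.001, -0.009], [0.99, 0.012, 0.144, -0.58], [-0.144, -0.001, 0.99, -1.473], [0.0, 0.0, 0.0, 1.0]]
0.1 [0.24140492 0.60311859 0.23073305] [-5.94449157e-01 -3.08457726e+00  1.64506370e-03] 0.08520585248781495
```

View pics/scene0.png

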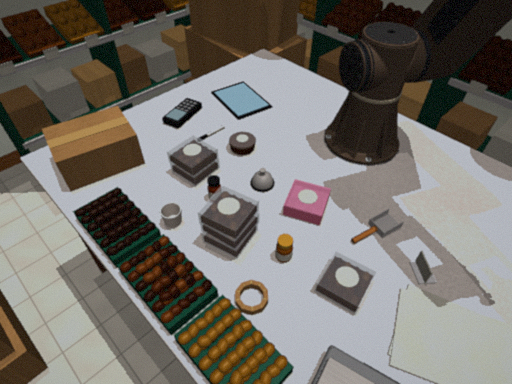

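View pics/top0.png

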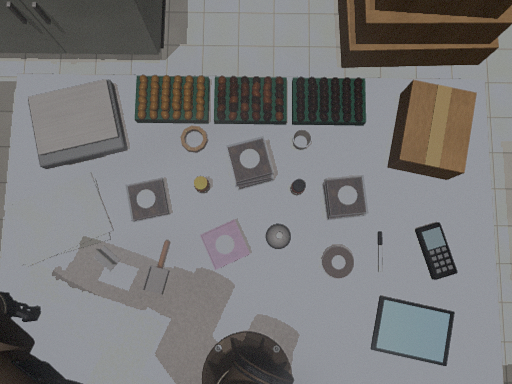

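The top view shows three dark piles with pale labels: (250,158), (347,195) and (146,199). In the scene view these are (228,206) with 3 layers (tall), (196,150) with 2 layers (mid) and (347,277) with 1 layer (low). The pink box at (224,243) and the round tub at (338,261) are the look-alikes. The bell is at (278,236) in top and (262,180) in scene. Next I'll measure the points and check them with one crop.

```bash
cat > h.py <<'E'
import numpy as np,cv2
def ray(s,u,v):
    K=s["camera_matrix"];W=s["world_to_cam"];R=W[:3,:3];t=W[:3,3]
    d=np.linalg.inv(K)@[u,v,1];d=R.T@(d*[1,-1,-1]);return -R.T@t,d
def on(s,u,v,z):
    c,d=ray(s,u,v);return c+d*(z-c[2])/d[2]
def tri(a,b):
    A=0;B=0
    for c,d in(a,b):
        d=d/np.linalg.norm(d);P=np.eye(3)-np.outer(d,d);A=A+P;B=B+P@c
    return np.linalg.solve(A,B)
def blob(img,u,v,r=22):
    g=cv2.cvtColor(img,cv2.COLOR_RGB2GRAY);p=g[v-r:v+r,u-r:u+r]
    m=((p>(int(p[r,r])-30))).astype(np.uint8)
    n,l,st,c=cv2.connectedComponentsWithStats(m,connectivity=4);k=l[r,r]
    return c[k]+[u-r,v-r],st[k]
E
python3 - <<'E'
from h import *
T=dict(np.load("top0.npz"));S=dict(np.load("scene0.npz"))
for n,t,s,z in(("tall",(250,158),(228,206),.144),("mid",(347,195),(196,150),.096),("low",(146,199),(347,277),.048)):
    a,sa=blob(T["img"],*t);b,sb=blob(S["img"],*s)
    print(n,a.round(1),sa,b.round(1),sb,"top",on(T,*a,z).round(3),"scene",on(S,*b,z).round(3),"tri",tri(ray(T,*a),ray(S,*b)).round(3))
print("bell",on(T,278,236,.065).round(3),on(S,262,171,.065).round(3))
a=cv2.resize(T["img"][130:290,110:390],None,fx=2.8,fy=2.8,interpolation=2)
b=cv2.resize(S["img"][150:220,222:302],None,fx=3.5,fy=3.5,interpolation=2)
o=np.zeros((448+130,784,3),np.uint8);o[:448]=a;o[-b.shape[0]:,-b.shape[1]:]=b
cv2.imwrite("pics/crop1.png",o[:,:,::-1])
E
```

```text
tall [249.3 158.1] [ 12  13  20  19 301] [228.1 205.6] [ 12  14  22  16 276] top [ 0.665 -0.     0.144] scene [0.668 0.    0.144] tri [ 0.666 -0.001  0.141]
mid [347.1 194.8] [ 13  13  19  19 286] [191.8 149.2] [  9  16  18  11 154] top [ 0.563 -0.303  0.096] scene [ 0.567 -0.303  0.096] tri [ 0.564 -0.305  0.093]
low [145.5 198.3] [ 13  12  18  19 276] [346.8 276.3] [ 11  12  23  20 354] top [0.55  0.329 0.048] scene [0.554 0.329 0.048] tri [0.551 0.329 0.044]
bell [ 0.435 -0.093  0.065] [ 0.448 -0.09   0.065]
```

View pics/crop1.png

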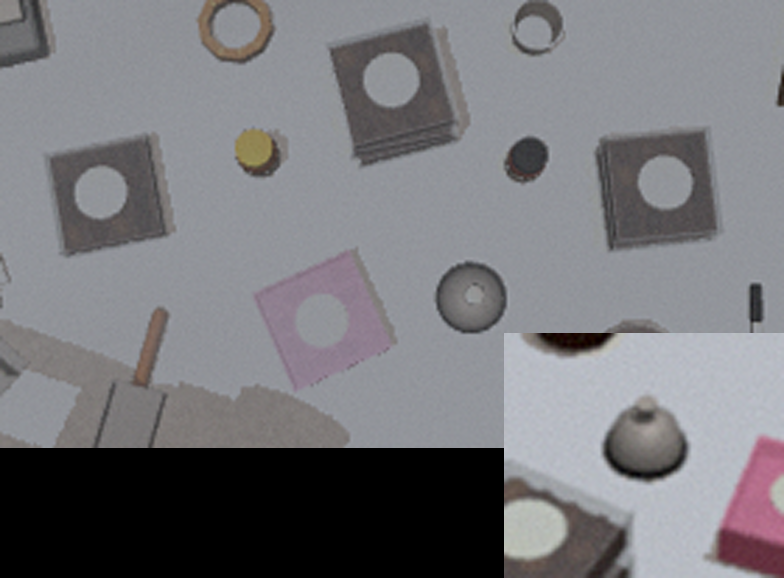

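The crop confirms it: the tall pile (390,80 in the crop) shows three layers, the mid pile (665,182) two and the low pile (100,192) one. The pink look-alike is at (322,320). The bell plunger is at crop (475,294), which is top pixel (279.6,235), and at scene pixel (262.8,169). Both views agree on the lid positions to within about 4 mm.

```bash
cat >> h.py <<'E'
from scipy.spatial.transform import Rotation as Ro
def d(st,*ps):
    R=Ro.from_rotvec(st["tool_rot"])
    for p in ps: print(p,"->",R.inv().apply(np.array(p)-st["ee_pos"]).round(4))
E
python3 - <<'E'
from h import *
from rig import robot
T=dict(np.load("top0.npz"));S=dict(np.load("scene0.npz"))
print(on(T,279.6,235,.065),on(S,262.8,169,.065),tri(ray(T,279.6,235),ray(S,262.8,169)))
d(robot.get_state(),(.46,.25,.23),(.45,-.097,.2),(.442,-.097,.12))
E
```

```text
[ 0.43835077 -0.09754944  0.065     ] [ 0.43958604 -0.09539077  0.065     ] [ 0.43818408 -0.09735176  0.06283561]
(0.46, 0.25, 0.23) -> [-0.3342 -0.2466  0.001 ]
(0.45, -0.097, 0.2) -> [-0.4538 -0.5724  0.0313]
(0.442, -0.097, 0.12) -> [-0.4464 -0.5753  0.1113]
```

```bash
python3 -m handwheel '[[0,0,0,-0.334,-0.247,0,0],[0,0,0,-0.334,-0.247,0,0],[0,0,0,-0.334,-0.247,0,0],[0,0,0,-0.334,-0.247,0,0],[0,0,0,-0.334,-0.247,0,0],[0,0,0,-0.334,-0.247,0,0],[0,0,0,-0.334,-0.247,0,0],[0,0,0,-0.334,-0.247,0,0],[0,0,0,-0.334,-0.247,0,0],[0,0,0,-0.334,-0.247,0,0]]' 20
python3 -m handwheel '[[0,0,0,-0.12,-0.326,0.03,0],[0,0,0,-0.12,-0.326,0.03,0],[0,0,0,-0.12,-0.326,0.03,0],[0,0,0,-0.12,-0.326,0.03,0],[0,0,0,-0.12,-0.326,0.03,0],[0,0,0,-0.12,-0.326,0.03,0],[0,0,0,-0.12,-0.326,0.03,0],[0,0,0,-0.12,-0.326,0.03,0],[0,0,0,-0.12,-0.326,0.03,0],[0,0,0,-0.12,-0.326,0.03,0]]'
python3 - <<'E'
from h import *
from rig import robot,cams
st=robot.get_state();print(st["time"],st["joint_positions"],st["width"],st["force"])
d(st,(.4385,-.097,.11))
s=cams.snapshot("wrist");np.savez("w1.npz",**s)
i=s["img"].copy();K=s["camera_matrix"];W=s["world_to_cam"]
for p in((.4385,-.097,.065),(st["ee_pos"])):
    c=W[:3,:3]@p+W[:3,3];c=c*[1,-1,-1];r=np.hypot(c[0],c[1]);th=np.arctan2(r,c[2]);uv=K[:2,2]+K[0,0]*th*c[:2]/r;print(uv)
    cv2.circle(i,tuple(int(x) for x in uv.round()),6,(255,0,0),1)
cv2.imwrite("pics/w1.png",i[:,:,::-1])
E
```

```text
time: 1.1
ee_pos: [0.4607, 0.2482, 0.2311]
tool_rot: [-0.6, -3.084, 0.0]
force: [-0.6, 1.4, 1.0]
width: -0.0001
gripper_force: 0.0
time: 2.1
ee_pos: [0.4501, -0.0958, 0.2012]
tool_rot: [-0.593, -3.085, -0.001]
force: [0.3, 0.0, 0.4]
width: -0.0003
gripper_force: 0.0
2.1 [-2.75829949e-01  2.55615774e-01  2.04931297e+00  4.85834902e-04
  8.37067814e-01 -1.46716998e+00] -0.0002745468361299806 [2.92755678e-01 1.10599807e-05 4.43194945e-01]
(0.4385, -0.097, 0.11) -> [ 0.0103 -0.0055  0.0912]
[255.81619737 172.00605232]
[261.52587161 246.68235325]
```

View pics/w1.png

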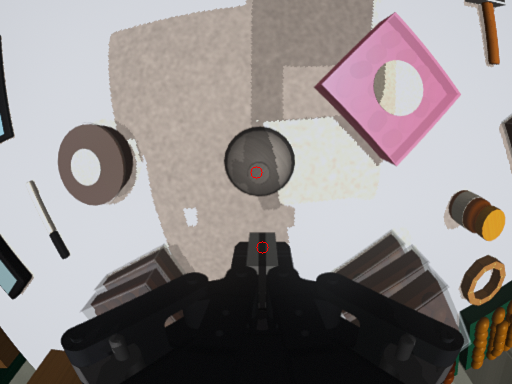

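The wrist view shows the plunger's disc at about (258,173). The projected estimate is (256,172), so they agree within 2 mm. Descending now.

```bash
python3 -m handwheel '[[0,0,0,0.0103,-0.0048,0.04,0],[0,0,0,0.0103,-0.0048,0.07,0],[0,0,0,0.0103,-0.0048,0.09,0],[0,0,0,0.0103,-0.0048,0.105,0],[0,0,0,0.0103,-0.0048,0.115,0],[0,0,0,0.0103,-0.0048,0.12,0],[0,0,0,0.0103,-0.0048,0.125,0],[0,0,0,0.0103,-0.0048,0.125,0],[0,0,0,0.0103,-0.0048,0.125,0]]'
python3 -m handwheel '[[0,0,0,0,0,0.003,0],[0,0,0,0,0,0.006,0],[0,0,0,0,0,0.009,0],[0,0,0,0,0,0.012,0],[0,0,0,0,0,0.014,0],[0,0,0,0,0,0.015,0],[0,0,0,0,0,0.015,0],[0,0,0,0,0,0.015,0]]'
```

```text
time: 3.05
ee_pos: [0.439, -0.0979, 0.0767]
tool_rot: [0.594, 3.084, -0.0]
force: [-0.2, 0.4, 0.7]
width: -0.0
gripper_force: 0.0
time: 3.85
ee_pos: [0.4388, -0.0979, 0.0614]
tool_rot: [0.595, 3.085, -0.0]
force: [-0.7, -1.4, 3.6]
width: 0.0001
gripper_force: 1.9
```

```bash
python3 -m handwheel '[[0,0,0,0,0,0.001,0],[0,0,0,0,0,0.002,0],[0,0,0,0,0,0.002,0],[0,0,0,0,0,0.002,0],[0,0,0,0,0,0.002,0]]'
python3 - <<'E'
from h import *
from rig import robot,cams
st=robot.get_state();print(st["ee_pos"],st["force"])
d(st,(.4385,-.0965,.085),(.4385,-.0965,.23),(.6665,0,.23),(.6665,0,.179))
E
```

```text
time: 4.35
ee_pos: [0.4388, -0.0979, 0.0597]
tool_rot: [0.594, 3.084, -0.0]
force: [-3.9, -0.2, 16.8]
width: 0.0001
gripper_force: 8.9
[ 0.43877887 -0.09791599  0.05972255] [-3.93261653 -0.17532806 16.803833  ]
(0.4385, -0.0965, 0.085) -> [ 0.0008  0.0012 -0.0253]
(0.4385, -0.0965, 0.23) -> [ 0.0007  0.0012 -0.1703]
(0.6665, 0, 0.23) -> [-0.1751  0.1755 -0.1702]
(0.6665, 0, 0.179) -> [-0.1751  0.1755 -0.1192]
```

The plunger is fully down, at 16.8 N against its stop. Lifting off and going above the tall pile.

```bash
python3 -m handwheel '[[0,0,0,0,0,-0.01,0],[0,0,0,0,0,-0.03,0],[0,0,0,0,0,-0.07,0],[0,0,0,0,0,-0.12,0],[0,0,0,0,0,-0.17,0],[0,0,0,0,0,-0.17,0],[0,0,0,0,0,-0.17,0]]'
python3 -m handwheel '[[0,0,0,-0.175,0.175,0,0],[0,0,0,-0.175,0.175,0,0],[0,0,0,-0.175,0.175,0,0],[0,0,0,-0.175,0.175,0,0],[0,0,0,-0.175,0.175,0,0],[0,0,0,-0.175,0.175,0,0],[0,0,0,-0.175,0.175,0,0],[0,0,0,-0.175,0.175,0,0]]'
cat > look.py <<'E'
from h import *
from rig import robot,cams
import sys
n=sys.argv[1];p0=np.array([float(x) for x in sys.argv[2:5]])
st=robot.get_state();print(st["time"],st["force"].round(1) if hasattr(st["force"],"round") else st["force"])
s=cams.snapshot("wrist");i=s["img"].copy();K=s["camera_matrix"];W=s["world_to_cam"]
for p in(p0,st["ee_pos"]):
    c=(W[:3,:3]@p+W[:3,3])*[1,-1,-1];r=np.hypot(c[0],c[1]);uv=K[:2,2]+K[0,0]*np.arctan2(r,c[2])*c[:2]/r;print(uv)
    cv2.circle(i,tuple(int(x) for x in uv.round()),5,(255,0,0),1)
cv2.imwrite(f"pics/{n}.png",i[:,:,::-1])
d(st,(*p0[:2],p0[2]+.034))
E
python3 look.py w2 .6665 0 .144
```

```text
time: 5.05
ee_pos: [0.4392, -0.098, 0.2305]
tool_rot: [0.594, 3.082, -0.0]
force: [-0.3, 1.0, -0.1]
width: -0.0001
gripper_force: 0.0
time: 5.85
ee_pos: [0.6647, -0.0007, 0.2278]
tool_rot: [-0.594, -3.082, 0.001]
force: [-0.3, -0.2, 0.1]
width: -0.0001
gripper_force: 0.0
5.85 [-0.3 -0.2  0.1]
[263.27726785 200.90601469]
[261.48884159 246.69578468]
(np.float64(0.6665), np.float64(0.0), np.float64(0.178)) -> [-0.0016  0.0014  0.0498]
```

View pics/w2.png

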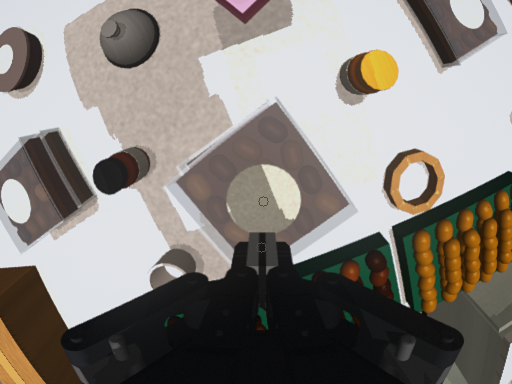

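The label spans columns 227–301 and rows 165–236, so its centre is about (264,201), which matches the estimate. The bell plunger is back up at (115,45).

```bash
python3 -m handwheel '[[0,0,0,-0.001,0.001,0.03,0],[0,0,0,-0.001,0.001,0.045,0],[0,0,0,-0.001,0.001,0.05,0],[0,0,0,-0.001,0.001,0.05,0],[0,0,0,-0.001,0.001,0.05,0],[0,0,0,-0.001,0.001,0.05,0],[0,0,0,-0.001,0.001,0.05,0],[0,0,0,-0.001,0.001,0.05,0],[0,0,0,-0.001,0.001,0.05,0],[0,0,0,-0.001,0.001,0.05,0]]'
for i in 1 2; do python3 -m handwheel '[[0,0,0,0,0,0,0],[0,0,0,0,0,0,0],[0,0,0,0,0,0,0],[0,0,0,0,0,0,0],[0,0,0,0,0,0,0],[0,0,0,0,0,0,0],[0,0,0,0,0,0,0],[0,0,0,0,0,0,0],[0,0,0,0,0,0,0],[0,0,0,0,0,0,0]]'; done
python3 - <<'E'
from h import *
from rig import robot
d(robot.get_state(),(.6665,0,.23),(.551,.329,.23),(.551,.329,.14))
E
```

```text
time: 6.9
ee_pos: [0.6676, 0.0001, 0.1794]
tool_rot: [0.594, 3.085, 0.0]
force: [-0.6, 0.6, -0.2]
width: 0.0
gripper_force: 0.0
time: 7.9
ee_pos: [0.6676, 0.0001, 0.1793]
tool_rot: [0.595, 3.085, -0.0]
force: [-0.5, 0.1, -0.3]
width: -0.0
gripper_force: 0.0
time: 8.9
ee_pos: [0.6675, 0.0001, 0.1793]
tool_rot: [0.595, 3.085, 0.0]
force: [0.9, 0.2, -1.0]
width: -0.0
gripper_force: 0.0
(0.6665, 0, 0.23) -> [ 0.0009 -0.0005 -0.0507]
(0.551, 0.329, 0.23) -> [ 0.2304  0.262  -0.0507]
(0.551, 0.329, 0.14) -> [0.2304 0.262  0.0393]
```

```bash
python3 -m handwheel '[[0,0,0,0,0,-0.05,0],[0,0,0,0.23,0.262,-0.05,0],[0,0,0,0.23,0.262,-0.05,0],[0,0,0,0.23,0.262,-0.05,0],[0,0,0,0.23,0.262,-0.05,0],[0,0,0,0.23,0.262,-0.05,0],[0,0,0,0.23,0.262,-0.05,0],[0,0,0,0.23,0.262,-0.05,0],[0,0,0,0.23,0.262,0.0,0],[0,0,0,0.23,0.262,0.04,0]]'
python3 look.py w3 .551 .329 .048
```

```text
time: 9.9
ee_pos: [0.5508, 0.3308, 0.1386]
tool_rot: [0.59, 3.084, 0.002]
force: [-0.4, -0.2, -0.6]
width: -0.0003
gripper_force: 0.0
9.9 [-0.4 -0.2 -0.6]
[259.37652558 197.21187929]
[261.45792209 246.64650622]
(np.float64(0.551), np.float64(0.329), np.float64(0.082)) -> [-0.0008 -0.0017  0.0566]
```

View pics/w3.png

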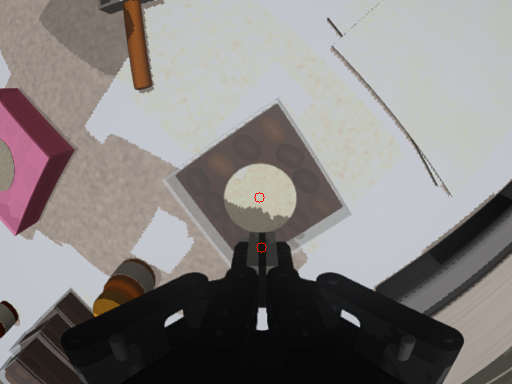

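The label centre is at about (260,198), which matches the estimate (259,197). Lowering over it.

```bash
python3 -m handwheel '[[0,0,0,-0.001,-0.001,0.035,0],[0,0,0,-0.001,-0.001,0.05,0],[0,0,0,-0.001,-0.001,0.056,0],[0,0,0,-0.001,-0.001,0.056,0],[0,0,0,-0.001,-0.001,0.056,0],[0,0,0,-0.001,-0.001,0.056,0],[0,0,0,-0.001,-0.001,0.056,0],[0,0,0,-0.001,-0.001,0.056,0],[0,0,0,-0.001,-0.001,0.056,0],[0,0,0,-0.001,-0.001,0.056,0]]'
for i in 1 2; do python3 -m handwheel '[[0,0,0,0,0,0,0],[0,0,0,0,0,0,0],[0,0,0,0,0,0,0],[0,0,0,0,0,0,0],[0,0,0,0,0,0,0],[0,0,0,0,0,0,0],[0,0,0,0,0,0,0],[0,0,0,0,0,0,0],[0,0,0,0,0,0,0],[0,0,0,0,0,0,0]]'; done
python3 -m handwheel '[[0,0,0,0,0,-0.05,0],[0,0,0,0,0,-0.1,0],[0,0,0,0,0,-0.15,0],[0,0,0,0,0,-0.2,0],[0,0,0,0,0,-0.25,0],[0,0,0,0,0,-0.25,0],[0,0,0,0,0,-0.25,0],[0,0,0,0,0,-0.25,0],[0,0,0,0,0,-0.25,0],[0,0,0,0,0,-0.25,0]]'
python3 - <<'E'
from rig import cams
import cv2,numpy as np
s=cams.snapshot("scene");cv2.imwrite("pics/end.png",s["img"][:,:,::-1])
E
```

```text
time: 10.95
ee_pos: [0.552, 0.3276, 0.0834]
tool_rot: [0.594, 3.085, 0.0]
force: [-0.0, 0.5, -0.7]
width: -0.0002
gripper_force: 0.0
time: 11.95
ee_pos: [0.552, 0.3275, 0.0833]
tool_rot: [0.594, 3.085, -0.0]
force: [-0.3, 0.2, -0.5]
width: -0.0002
gripper_force: 0.0
time: 12.95
ee_pos: [0.5519, 0.3275, 0.0833]
tool_rot: [0.595, 3.085, 0.0]
force: [0.2, -0.0, 0.0]
width: 0.0004
gripper_force: 0.0
time: 13.95
ee_pos: [0.5516, 0.3273, 0.332]
tool_rot: [-0.594, -3.083, 0.002]
force: [-0.5, -1.2, 0.7]
width: -0.0002
gripper_force: 0.0
```

View pics/end.png

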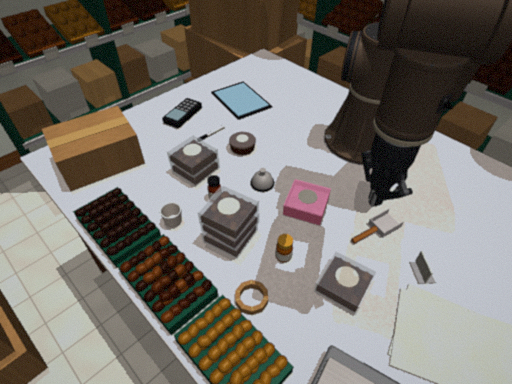

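The final view shows every object where it was: the piles at (228,206), (196,150) and (347,277), and the bell at (262,180) with its plunger up. The hand is 28 cm above the low lid.

```bash
python3 -c "
from rig import order
print(order.job_done())"
```

```text
the job is handed in; nothing more can be done
None
```

I pressed the bell fully down and let it come back up, pointed at the tall pile and then the low pile for over two seconds each from about 3.5 cm above the lid, drew the hand back 28 cm, and handed the job in at about 14 s of the 54 s allowed; the last picture shows nothing out of place.

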